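Jack up the side of a centrifuge and hold the pump handle down

TASK

Two rubber feet of the bench centrifuge want changing: turn its speed dial fully anticlockwise to off, then set the hand jack flat on the bench, square to the machine's side, with its round saddle under the centre of the lift lug. Pump the jack handle until both feet on that side hang 5 to 12 mm clear of the bench, and finish with the handle pressed fully down and stay there holding it down, as I do not trust the jack's brake alone while my fingers are under the machine. Do not shove the centrifuge or lift it by hand, do not jack it higher than that, and leave the tube rack, the bottle and the feet tray where they are.

Things in the scene. Friction and masses are not known exactly. Their poses are not given: they have to be found in the camera images.
- centrifuge: Bench centrifuge, about 7.5 kg, 380 (x) x 300 (y) x 230 mm, loose on four rubber feet. Origin: centre of its underside, level with the soles; x points from front (console, towards the robot) to back, y to its left, z up. Grey base pan: underside at z 26 mm, sides at y +-150. White housing: y +-130; behind the console (from x -60) 202 mm high, round lid to 230.
- lift_point (a point): Marked lift point: centre of the UNDERSIDE of the lift lug, a flat steel tab with a round boss stamped on top, at the middle of the centrifuge's right side (its x 0, y -168, z 26 mm). The lug is 44 mm along x, sticks out 36 mm from the pan, 4 mm thick, underside flush with the pan's. Axes as the centrifuge's.
- foot_front (a point): Centre of the sole of the front rubber foot on the lug's side (feet 34 mm across, at x +-150, y +-125 mm of the centrifuge). Height 0 = standing on the bench.
- foot_rear (a point): Sole of the rear rubber foot on the lug's side. The machine tips about the two far feet, which stay on the bench; the near feet rise about 0.85 mm per mm of lug rise.
- speed_dial (a joint): Angle of the centrifuge's speed dial, rad: 0 = off, at the anticlockwise end stop (seen from above); grows clockwise up to 4.7. Light friction (0.04 N m), stays where it is left.
- speed_dial_grip (a point): Grip point of the dial, on its axis, 7 mm below the top of its bar. Black knob on the right half of the console: disc 40 mm across with an upright bar 38 mm long (this point's x), 14 mm thick (y), reaching 23 mm below this point to the disc; console surface 37 mm below. z = dial axis, leaning 0.26 rad towards the machine's front. The point turns with the dial.
- jack: Loose hand jack, about 1 kg. Origin: post centre at the underside of the base; x points where the toe points, the handle to -x. Base 5 mm thick, x -117 to 85 mm, 84 wide (56 under the toe). Post 12 (x) x 24 (y), top at z 190, bare above the carriage's round gear case (94 across, 36 wide, its top at z 132 when lowest). Carriage 46 wide. Toe 44 wide, to x 82. Mass centre within 20 mm of the post.
- jack_carriage (a joint): Height of the carriage (gear case, toe, saddle and handle) above its lowest position, m, 0 to 0.05. It starts at most 6 mm up. A friction brake in it keeps it where it was pumped to.
- saddle (a point): Centre of the TOP face of the jack's saddle, a round rubber pad 32 mm across on the toe, 60 mm in front of the post (jack's +x), 16 mm above the bench when the carriage is at its lowest.
- handle_end (a point): Middle of the TOP face of the pump handle's black rubber grip (75 long, 28 wide, 18 thick), 135 mm from the pin, which lies at x 4, z 85 mm of the jack plus carriage height. At rest the handle slopes 0.5 rad up; at its lower stop 0.1 rad down, this point then 63 mm above the saddle (at rest 142). Each full press takes 2 to 8 N and lifts the carriage 5 mm; let go, a spring raises it again.
- tube_rack: Bystander: black rack of capped sample tubes, 100 x 200 x 102 mm, origin under its centre.
- disinfectant: Bystander: white bottle, 64 mm across, 170 mm high, origin under its centre.
- feet_tray: Bystander: aluminium tray 100 x 140 x 22 mm with two new rubber feet in it, origin under its centre.

How it is judged:
By the outcome, as a careful person would: the job done as asked, in the order asked, and still so for the second after the job is handed in, while the arm keeps its last pose, push and grip.
It also fails if it takes over 67 s, if anything falls off the work surface, if the arm or the gripper's body presses on something with over 40 N, if the wrist force passes 120 N, or if a joint passes its speed limit or range.

ROBOT

A 6-joint arm with a two-finger parallel gripper is mounted at the origin on the work surface. World frame = base frame: x ahead of the robot, y to its left, z up, the work surface at z = 0. Lengths are in m, angles in rad, forces in N, time in s.
With the tool pointing down it reaches from about 0.35 to 0.925 m from the base axis. Payload 6.4 kg.
Tool frame: the origin (TCP) lies at the very end of the fingers, on their centre line; the grasp point (between the pads) lies 19 mm behind it; z points along the fingers, y is the line along which they close (so a half turn about z gives the same grasp; the last joint's range is limited). The gripper opens to 94 mm and grips with 3 to 60 N. Pads are 16 mm wide; open, the fingers measure 119 mm over their backs; the gripper's body (75 mm by 177 mm) begins 78 mm behind the grasp point.
Start: joints at [-1.399, 0.245, 1.558, -0, 1.339, -0.174], TCP at [0.22, -0.612, 0.205] pointing down, gripper open.
Joint ranges: [-3.13, 3.13], [-1.02, 2.26], [0.13, 2.54], [-0.95, 4.09], [0.21, 2.88], [-2.74, 2.74]. Speed limits (rad/s): [2.57, 2.57, 3.14, 3.14, 3.14, 3.14].

INTERFACE

Orientations are given as [roll, pitch, yaw] about the fixed x, y, z axes, in that order (R = Rz(yaw) Ry(pitch) Rx(roll)).
In Python, from rig import arm, capture, finder gives the robot as it stands. The module is installed in compiled form; this text tells all that it offers.
- The arm moves only by the tool send_rows, never from a script. Its argument "steps" is one flat list of numbers, 4 for each row, row after row: the shift along the tool's x, y, z in cm, then the turn about the tool's z in degrees. In form: [dx, dy, dz, roll, dx, dy, dz, roll, ...]. A call has exactly 5 rows; each row is the pose to reach, as a shift and turn from the pose commanded when the call began, along the tool's axes at that moment; what a row does not reach only later rows make up. A row lasts 1/8 s, in which the tool goes at most 62.5 mm and 10.7 degrees, less where a joint would pass 70% of its speed; a pose out of reach is approached as far as the arm can. A call with a gripper value outside its range is refused whole. "grip" is the gripper command: -1 is fully open, 1 is shut, values between are in proportion, set as the call begins (left out, the last holds). The fingers move at their own pace and stop on an object; "force" is the grip in N (left out, the last holds). Time passes only in rows, so rows that repeat a pose let the fingers close, or fill a call up. It gives the time, the measured TCP pose, the force, the opening and the grip force at its end, in the units of the state.
- arm.sense(): the state, without advancing time (a new reading comes with each control period).
- capture(name): name is "side" or "top" or "wrist"; returns a dict with "color" (384x512x3 uint8, red, green, blue), "z_map" (384x512 float32, m along the optical axis (not along the pixel's ray), 0 where there is no reading), "camera_matrix" (3x3 intrinsics, pixels), "R" (3x3) and "t" (3): a world point X has camera coordinates R X + t. Camera axes: x right, y down, z forward; pixel columns grow to the right and rows downward; lengths in m; the calibration is good to about 2 mm. A picture is of the moment at which its call begins.
- arm.sign_off(): hands the job in; it is judged then, once.
Trained networks look in the newest picture that a camera, given by its name, has taken for a name from the list of things; names that differ only in an ending like _2 or _b are one class to them, and where a whole thing is asked for, a point or a joint stands for the part that bears it (a point fixed in the world has none). Each returns a list of dicts, best first, with "p" (0 to 1); they miss things now and then, are a little off and sometimes report something else, mostly with a low value. They report only what shows in the picture. A call takes as long as a camera call.
- finder.masks_of(label, camera): "mask" (384x512 bool, what is visible of it) and "point" ([column, row] in pixels, amid what is visible of it).
- finder.spot_point(label, camera): "point" ([column, row] in pixels: a listed point, or the origin of a listed thing).
The state is a dict: "time_s": time; "joint_pos": joint angles; "joint_velocities": joint speeds; "tau": joint torques, N m; "tool_pos": TCP position; "orientation": TCP orientation; "contact_force": force on the tool from outside, world axes, zero at the start; "torque": the same for the moment, N m; "finger_gap": opening from 0.0 (shut) to 1.0 (fully open); "grip_force": force on a finger pad.
Only numpy, scipy, OpenCV 4.12 (cv2) and the standard library are available. Lean on these libraries where they do the work, as an engineer would, in place of code of your own. Each camera call takes 0.05 s, during which the arm holds its last target. There are 200 camera calls.

## Working session

There is one attempt and no reset: what is moved stays moved. The work goes in short steps, Python scripts to look and compute and a tool call to move; the robot and the scene stay as the last step left them, time stands still between calls to the robot, and variables do not carry over. Pictures are saved under pics/ and viewed, at most 10 in all, crops included, and the job is handed in when it is done.

Besides the shell and the picture viewer there is one more tool, called by a JSON object that holds its "op" and its "data", one argument or row to a line. send_rows: Moves the arm, as the interface text tells. Its arguments: {"type":"object","properties":{"steps":{"type":"array"},"grip":{"type":"number"},"force":{"type":"number"}},"required":["steps"]}

```bash
mkdir -p pics
cat > h.py <<'E'
import numpy as np, cv2
from rig import arm, capture, finder
def bp(c,px,z=None,win=2):
    K,R,t=c["camera_matrix"],c["R"],c["t"]
    d=R.T@np.linalg.inv(K)@np.array([px[0],px[1],1.0]); o=-R.T@t
    if z is not None: return o+d*(z-o[2])/d[2]
    u,v=int(round(px[0])),int(round(px[1]))
    w=c["z_map"][max(0,v-win):v+win+1,max(0,u-win):u+win+1]; w=w[w>0]
    return o+d*np.median(w) if len(w) else None
def pr(c,X):
    p=c["camera_matrix"]@(c["R"]@np.asarray(X)+c["t"]); return p[:2]/p[2]
def cloud(c):
    z=c["z_map"]; v,u=np.indices(z.shape); K=c["camera_matrix"]
    P=np.stack([(u-K[0,2])/K[0,0]*z,(v-K[1,2])/K[1,1]*z,z],-1)
    return (P-c["t"])@c["R"]
E
cat > a.py <<'E'
from h import *
np.set_printoptions(precision=4,suppress=True)
s=arm.sense(); print(s["time_s"],s["tool_pos"],s["orientation"],s["contact_force"])
for cam in("top","side"):
    c=capture(cam); cv2.imwrite(f"pics/{cam}0.png",cv2.resize(c["color"][:,:,::-1],(800,600)))
    print(cam,"cam at",-c["R"].T@c["t"])
    for n in("centrifuge","lift_point","foot_front","foot_rear","speed_dial_grip","jack","saddle","handle_end","tube_rack","disinfectant","feet_tray"):
        for r in finder.spot_point(n,cam)[:2]:
            print(n,round(r["p"],2),np.round(r["point"],1),bp(c,r["point"]))
    np.savez(f"{cam}0.npz",**c)
E
python3 a.py
```

```text
0.0 [ 0.2202 -0.6109  0.2044] [-3.1397 -0.0003  0.3458] [ 0.6631 -0.3713 -0.0503]
top cam at [ 0.5053 -0.0614  1.157 ]
lift_point 0.93 [185.9 196.5] [0.5496 0.1389 0.0311]
foot_front 0.61 [173.3 244.4] [0.4028 0.1759 0.0512]
foot_rear 0.66 [182.2 153.4] [0.6833 0.1449 0.0509]
speed_dial_grip 0.55 [136.1 240.3] [0.423  0.2703 0.1105]
jack 0.66 [272.  188.8] [ 0.5618 -0.1265  0.133 ]
saddle 0.76 [254.6 185.6] [ 0.5746 -0.0772  0.0969]
handle_end 0.91 [310.5 190.4] [ 0.5533 -0.2331  0.1582]
tube_rack 0.88 [324.6 156.5] [ 0.663  -0.2983  0.0562]
disinfectant 0.62 [371.9 199.1] [ 0.5261 -0.4311  0.0852]
feet_tray 0.62 [340.1 256.8] [ 0.3442 -0.3486  0.0024]
side cam at [0.6277 0.4114 1.1161]
centrifuge 0.53 [221.1 147.3] [ 0.67   -0.2831  0.0551]
lift_point 0.67 [279.4 269.4] [0.5522 0.1753 0.195 ]
foot_rear 0.48 [254.2 206.3] [ 0.5866 -0.0785  0.0171]
speed_dial_grip 0.46 [339.3 299.8] [0.4108 0.2559 0.1398]
jack 0.85 [256.4 191.2] [ 0.578  -0.0848  0.1084]
jack 0.73 [260.8 137. ] [ 0.5462 -0.2358  0.1597]
saddle 0.76 [254.  208.8] [ 0.5882 -0.0703  0.0166]
handle_end 0.77 [259.2 138.1] [ 0.5512 -0.2336  0.1582]
handle_end 0.16 [315.  130.2] [ 0.3429 -0.3447  0.0054]
tube_rack 0.74 [222.8 146.5] [ 0.663  -0.2608  0.0926]
disinfectant 0.56 [260.3 103.5] [ 0.5229 -0.4345  0.0661]
feet_tray 0.88 [316.  132.4] [ 0.3417 -0.3337  0.0077]
```

View pics/top0.png

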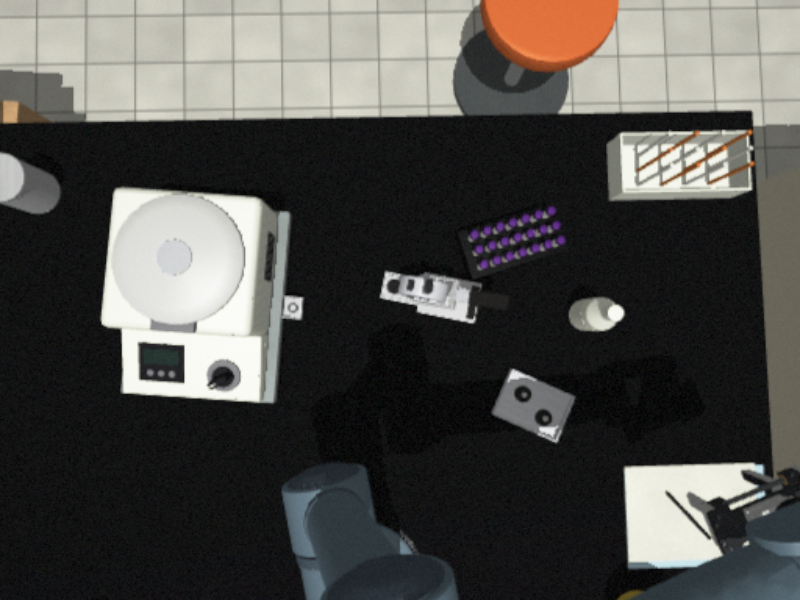

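View pics/side0.png

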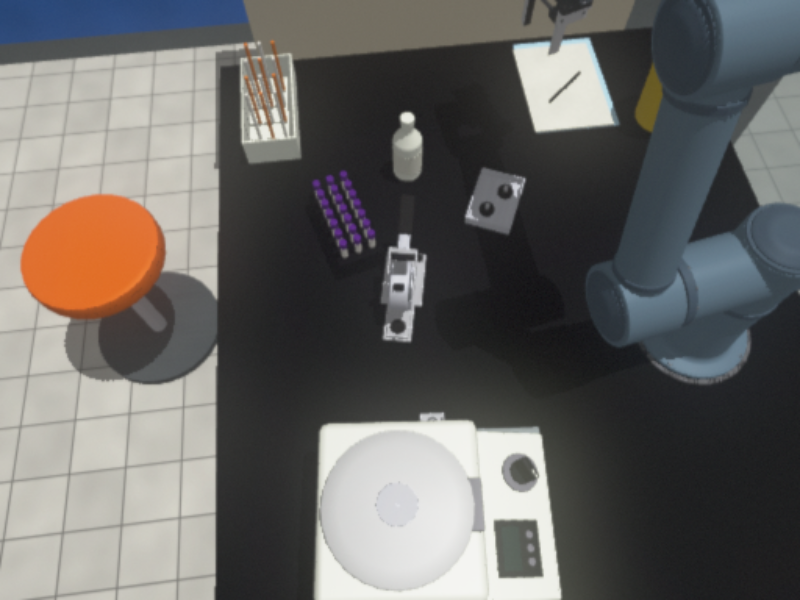

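```bash
cat > b.py <<'E'
from h import *
np.set_printoptions(precision=4,suppress=True)
for cam in("top","side"):
    c=dict(np.load(f"{cam}0.npz")); P=cloud(c); z=P[...,2]; ok=c["z_map"]>0
    reg=ok&(P[...,0]>.3)&(P[...,0]<.8)&(P[...,1]>.1)&(P[...,1]<.5)
    h,e=np.histogram(z[reg],np.arange(0,.25,.005)); print(cam,[(round(float(a),3),int(b)) for a,b in zip(e,h) if b>30])
    m=reg&(z>.19)&(z<.212); print("housing",cv2.minAreaRect(P[m][:,:2].astype(np.float32)))
    m=reg&(z>.04)&(z<.06)&(P[...,1]<.25)
    Q=P[m]; 
    if len(Q)>20:
        # right edge: min y by x-bin
        b=np.round(Q[:,0]/.01); E=np.array([[Q[b==k,0].mean(),np.percentile(Q[b==k,1],3)] for k in np.unique(b) if (b==k).sum()>2])
        f=np.polyfit(E[:,0],E[:,1],1); r=E[:,1]-np.polyval(f,E[:,0]); g=abs(r)<.006; print("pan edge",np.polyfit(E[g,0],E[g,1],1),g.sum(),E[[0,-1]], np.median(Q[:,2]))
    m=reg&(z>.022)&(z<.036)&(P[...,1]<.17); print("lug",m.sum(),P[m].mean(0) if m.any() else "",P[m].min(0),P[m].max(0))
    J=ok&(P[...,0]>.49)&(P[...,0]<.62)&(P[...,1]>-.28)&(P[...,1]<-.03)
    m=J&(z>.18)&(z<.2); print("post",m.sum(),P[m].mean(0))
    r=J&(P[...,1]<-.17)&(z>.11); Q=P[r]; print("handle",len(Q),Q.mean(0),np.polyfit(Q[:,1],Q[:,0],1),np.percentile(Q[:,2],98))
    r=J&(P[...,1]>-.12)&(z>.008)&(z<.03); Q=P[r]; print("toe",len(Q),Q.mean(0),cv2.minAreaRect(Q[:,:2].astype(np.float32)))
    for n in("saddle","jack","lift_point"):
      for q in finder.masks_of(n,cam)[:1]:
        print(n,q["p"],q["mask"].sum()) 
c=dict(np.load("top0.npz")); im=c["color"][:,:,::-1]
a=cv2.resize(im[215:265,100:170],(700,500),interpolation=cv2.INTER_CUBIC)
cv2.imwrite("pics/dial.png",a)
P=cloud(c); np.set_printoptions(precision=3)
print(P[228:252:2,126:150:2,2])
E
python3 b.py
```

```text
top [(0.0, 2521), (0.005, 54), (0.025, 80), (0.03, 109), (0.035, 39), (0.04, 50), (0.045, 221), (0.05, 692), (0.055, 76), (0.07, 46), (0.075, 45), (0.08, 179), (0.085, 444), (0.09, 431), (0.095, 480), (0.1, 560), (0.105, 700), (0.11, 725), (0.115, 299), (0.12, 59), (0.13, 51), (0.135, 79), (0.14, 58), (0.15, 37), (0.155, 39), (0.16, 33), (0.165, 41), (0.17, 31), (0.175, 43), (0.18, 38), (0.185, 100), (0.19, 177), (0.195, 812), (0.2, 1789), (0.205, 182), (0.21, 560), (0.215, 844), (0.22, 1082), (0.225, 2687), (0.23, 444)]
housing ((0.6261652112007141, 0.2954625189304352), (0.2581011652946472, 0.24379734694957733), 84.50445556640625)
pan edge [-0.0955  0.2064] 37 [[0.3645 0.172 ]
 [0.7382 0.137 ]] 0.05144513622918118
lug 200 [0.5512 0.1397 0.0305] [0.3926 0.1168 0.0233] [0.7359 0.169  0.0358]
post 40 [ 0.5739 -0.128   0.1892]
handle 404 [ 0.5537 -0.2192  0.1485] [0.2255 0.6031] 0.17658681228464665
toe 157 [ 0.5849 -0.0668  0.0148] ((0.5824137330055237, -0.08193013072013855), (0.07626540958881378, 0.045152291655540466), 71.97557830810547)
saddle 0.58 930
jack 0.77 1599
lift_point 0.94 1
[... 1093 characters left out ...]
0.109 0.11  0.111 0.109]
 [0.1   0.103 0.101 0.104 0.109 0.105 0.108 0.106 0.108 0.105 0.105 0.108]
 [0.1   0.097 0.097 0.104 0.105 0.107 0.115 0.112 0.113 0.117 0.112 0.107]
 [0.1   0.099 0.097 0.103 0.102 0.113 0.111 0.111 0.114 0.115 0.12  0.107]
 [0.097 0.097 0.096 0.11  0.102 0.113 0.112 0.116 0.129 0.135 0.123 0.11 ]
 [0.094 0.096 0.094 0.102 0.103 0.115 0.13  0.142 0.142 0.142 0.131 0.109]
 [0.093 0.095 0.091 0.091 0.126 0.14  0.143 0.141 0.139 0.143 0.11  0.108]
 [0.091 0.094 0.092 0.135 0.138 0.142 0.138 0.142 0.133 0.109 0.108 0.101]
 [0.091 0.093 0.088 0.094 0.139 0.14  0.095 0.098 0.099 0.095 0.096 0.098]
 [0.086 0.09  0.088 0.088 0.09  0.091 0.09  0.099 0.096 0.096 0.095 0.086]]
```

View pics/dial.png

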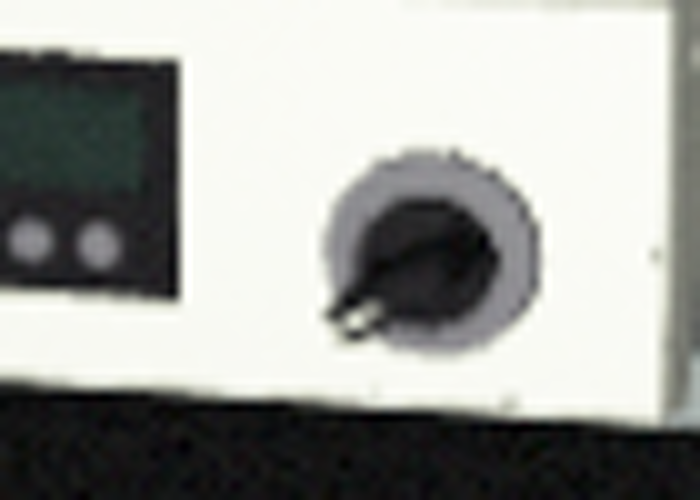

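```bash
cat > c.py <<'E'
from h import *
np.set_printoptions(precision=4,suppress=True)
for cam in("top","side"):
    c=dict(np.load(f"{cam}0.npz")); P=cloud(c); z=P[...,2]
    m=(z>.13)&(z<.15)&(abs(P[...,0]-.42)<.04)&(abs(P[...,1]-.26)<.04); Q=P[m]
    r=cv2.minAreaRect(Q[:,:2].astype(np.float32)); v=np.linalg.eigh(np.cov(Q[:,:2].T))[1][:,1]
    print(cam,m.sum(),np.median(Q,0),r,"bar dir deg",np.degrees(np.arctan2(v[1],v[0])))
    g=c["color"].astype(int).sum(-1); d=(abs(z-.105)<.02)&(abs(P[...,0]-.42)<.035)&(abs(P[...,1]-.255)<.035)&(g<480)&(g>150); print("disc",d.sum(),P[d].mean(0),P[d].min(0),P[d].max(0))
E
python3 c.py
```

```text
top 75 [0.4123 0.2527 0.1393] ((0.4129284620285034, 0.2545872926712036), (0.015490243211388588, 0.038774460554122925), 24.862075805664062) bar dir deg 114.2711762565842
disc 184 [0.4266 0.249  0.105 ] [0.3956 0.2235 0.0924] [0.4521 0.2819 0.1215]
side 102 [0.4135 0.253  0.1388] ((0.41226840019226074, 0.2529473304748535), (0.016049886122345924, 0.037784285843372345), 23.727943420410156) bar dir deg 116.09045039340492
disc 303 [0.4291 0.2564 0.1083] [0.3933 0.2244 0.0946] [0.4514 0.2834 0.1245]
```

```bash
cat > plan.py <<'E'
import numpy as np,sys,json
# args: list of [x,y,z,yawdeg] waypoints in m; prints the tool shift (cm) and roll (deg) of each leg
def legs(W):
    for a,b in zip(W,W[1:]):
        y=np.radians(a[3]); d=(np.array(b[:3])-a[:3])*100
        print([round(float(q),2) for q in (d@[np.cos(y),np.sin(y),0],d@[np.sin(y),-np.cos(y),0],-d[2],a[3]-b[3])])
if __name__=="__main__": legs(json.loads(sys.argv[1]))
E
python3 plan.py '[[0.22,-0.611,0.2044,19.8],[0.37,-0.40,0.33,19.8],[0.45,-0.14,0.33,53],[0.415,0.08,0.33,84],[0.4148,0.2533,0.25,115]]'
```

```text
[21.26, -14.77, -12.56, 0.0]
[16.33, -21.75, -0.0, -33.2]
[15.46, -16.04, -0.0, -31.0]
[17.23, -1.83, 8.0, -31.0]
```

{"op": "send_rows", "data": {
  "steps": [4.2,-2.9,-2.5,0,8.5,-5.9,-5,0,12.7,-8.8,-7.5,0,17,-11.8,-10,0,21.3,-14.8,-12.6,0],
  "grip": -0.5,
  "force": 10
}}

```text
time_s: 2.12
tool_pos: [0.3713, -0.3986, 0.3324]
orientation: [3.141, -0.0, 0.345]
contact_force: [0.5, -0.6, 0.1]
finger_gap: 0.748
grip_force: 0.0
```

{"op": "send_rows", "data": {
  "steps": [3.3,-4.3,0,-6.6,6.5,-8.7,0,-13.3,9.8,-13,0,-20,13.1,-17.4,0,-26.6,16.3,-21.7,0,-33.2]
}}

```text
time_s: 2.75
tool_pos: [0.4506, -0.1389, 0.3317]
orientation: [3.141, -0.0, 0.929]
contact_force: [0.4, -1.1, -0.7]
finger_gap: 0.748
grip_force: 0.0
```

{"op": "send_rows", "data": {
  "steps": [3.1,-3.2,0,-6.2,6.2,-6.4,0,-12.4,9.3,-9.6,0,-18.6,12.4,-12.8,0,-24.8,15.5,-16,0,-31]
}}

```text
time_s: 3.38
tool_pos: [0.4154, 0.0807, 0.3317]
orientation: [3.141, -0.0, 1.47]
contact_force: [0.9, -0.9, -0.2]
finger_gap: 0.753
grip_force: 0.0
```

{"op": "send_rows", "data": {
  "steps": [4.3,-0.4,1,-7.7,8.6,-0.9,3,-15.5,12.9,-1.3,5,-23.2,17.2,-1.8,8,-31,17.2,-1.8,8,-31]
}}

```text
time_s: 4.0
tool_pos: [0.4139, 0.2537, 0.2488]
orientation: [-3.136, -0.001, 2.011]
contact_force: [-0.7, -0.6, 0.7]
finger_gap: 0.75
grip_force: 0.0
```

```bash
cat > d.py <<'E'
from h import *
import sys
np.set_printoptions(precision=4,suppress=True)
s=arm.sense(); print(s["time_s"],s["tool_pos"],np.degrees(s["orientation"]),s["contact_force"],s["torque"],s["finger_gap"],s["joint_pos"])
c=capture("wrist"); cv2.imwrite(f"pics/{sys.argv[1]}.png",c["color"][:,:,::-1]); np.savez("w.npz",**c)
print("cam",-c["R"].T@c["t"])
P=cloud(c)
for n in sys.argv[2:]:
    for r in finder.spot_point(n,"wrist")[:2]: print(n,round(r["p"],2),r["point"],bp(c,r["point"]))
E
python3 d.py w1 speed_dial_grip
```

```text
4.0 [0.4139 0.2537 0.2488] [-179.697    -0.0446  115.2401] [-0.7352 -0.6362  0.6528] [ 0.0162 -0.0954  0.0459] 0.7498137873587263 [ 0.3158 -0.1842  1.9176  0.0001  1.4136 -0.1248]
cam [0.3786 0.3298 0.4274]
speed_dial_grip 0.92 [253.5, 187.6] [0.4138 0.2547 0.1392]
speed_dial_grip 0.34 [305.6, 274.2] [0.4936 0.2049 0.1699]
```

View pics/w1.png

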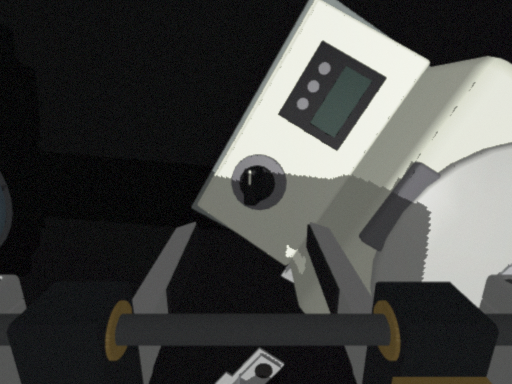

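Run:
```python
from h import *
c=dict(np.load("w.npz")); P=cloud(c); z=P[...,2]
m=(z>.128)&(z<.15)&(abs(P[...,0]-.415)<.03)&(abs(P[...,1]-.254)<.03); Q=P[m]
v=np.linalg.eigh(np.cov(Q[:,:2].T))[1][:,1]
print(m.sum(),np.median(Q,0),Q.max(0),cv2.minAreaRect(Q[:,:2].astype(np.float32)),np.degrees(np.arctan2(v[1],v[0])))
```

```text
572 [0.41123828 0.25459072 0.13852786] [0.42615804 0.2725275  0.1425942 ] ((0.41187775135040283, 0.25414976477622986), (0.015424932353198528, 0.037696473300457), 25.402233123779297) 115.96044808519986
```

{"op": "send_rows", "data": {
  "steps": [0,0.1,4,0,0,0.1,8,0,0,0.1,10,0,0,0.1,11.6,0,0,0.1,12.6,0],
  "grip": 0.1
}}

```text
time_s: 4.72
tool_pos: [0.4176, 0.2523, 0.1258]
orientation: [3.14, 0.0, 2.006]
contact_force: [-0.4, 1.5, 0.4]
finger_gap: 0.452
grip_force: 0.0
```

{"op": "send_rows", "data": {
  "steps": [0,0,0,0,0,0,0,-4,0,0,0,-10,0,0,0,-18,0,0,0,-26],
  "grip": 0.48
}}

```text
time_s: 5.35
tool_pos: [0.4162, 0.2528, 0.1262]
orientation: [-3.141, -0.001, 2.466]
contact_force: [-3.5, -1.3, 1.6]
finger_gap: 0.261
grip_force: 1.5
```

```bash
cat > s.py <<'E'
from h import *
np.set_printoptions(precision=3,suppress=True)
s=arm.sense(); print(s["time_s"],s["tool_pos"],np.degrees(s["orientation"]),s["contact_force"],s["torque"],s["finger_gap"],s["joint_pos"])
E
python3 s.py
```

```text
5.35 [0.416 0.253 0.126] [-179.951   -0.06   141.274] [-3.519 -1.319  1.592] [-0.102  0.53  -0.009] 0.26075931456853924 [ 0.312 -0.052  2.03   0.     1.164 -0.583]
```

{"op": "send_rows", "data": {
  "steps": [0,0,0,-8,0,0,0,-16,0,0,0,-24,0,0,0,-32,0,0,0,-40]
}}

```text
time_s: 5.98
tool_pos: [0.4168, 0.2525, 0.1263]
orientation: [-3.141, 0.0, -3.119]
contact_force: [-1.3, -2.2, 1.4]
finger_gap: 0.259
grip_force: 1.0
```

```bash
python3 s.py;python3 d.py w2 speed_dial_grip | tail -2
python3 - <<'E'
from h import *
c=dict(np.load("w.npz"))
cv2.imwrite("pics/w2.png",cv2.resize(c["color"][100:300,150:400,::-1],(750,600)))
E
```

```text
5.975 [0.417 0.253 0.126] [-179.963    0.007 -178.715] [-1.334 -2.201  1.371] [-0.321  0.143  0.034] 0.258893120051051 [ 0.312 -0.052  2.03  -0.001  1.163 -1.281]
cam [0.3322 0.2503 0.3048]
speed_dial_grip 0.88 [254.4, 231.6] [0.4078 0.2533 0.1389]
```

View pics/w2.png

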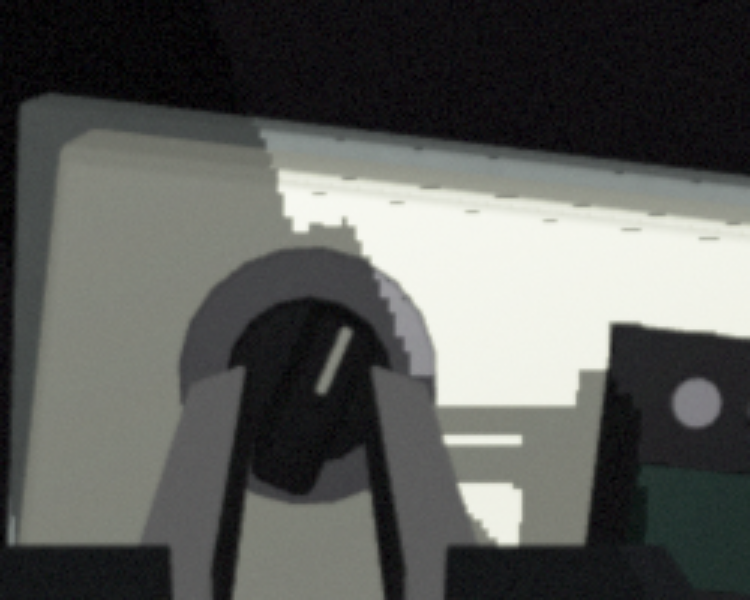

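{"op": "send_rows", "data": {
  "steps": [0,0,0,-8,0,0,0,-16,0,0,0,-24,0,0,0,-32,0,0,0,-40]
}}

```text
time_s: 6.7
tool_pos: [0.4176, 0.2539, 0.1262]
orientation: [3.14, 0.004, -2.427]
contact_force: [1.0, 4.7, -2.2]
finger_gap: 0.334
grip_force: 11.0
```

```bash
python3 s.py
cat > dl.py <<'E'
from h import *
c=capture("wrist"); g=c["color"].astype(int); P=cloud(c)
m=(P[...,2]>.13)&(P[...,2]<.15)&(np.hypot(P[...,0]-.412,P[...,1]-.254)<.022)&(g.min(-1)>80)&((g.max(-1)-g.min(-1))<60)
Q=P[m]; print(m.sum(), Q.mean(0) if len(Q) else "")
if len(Q)>4:
    v=np.linalg.eigh(np.cov(Q[:,:2].T))[1][:,1]; d=Q.mean(0)[:2]-[.412,.254]
    if v@d<0: v=-v
    print("pointer deg",np.degrees(np.arctan2(v[1],v[0])),np.degrees(np.arctan2(d[1],d[0])))
E
python3 dl.py
```

```text
6.7 [0.418 0.254 0.126] [ 179.917    0.242 -139.054] [ 0.994  4.665 -2.175] [ 0.86  -0.232 -0.401] 0.33440410285743244 [ 0.312 -0.051  2.03   0.003  1.159 -1.975]
355 [0.39973    0.25853113 0.1394871 ]
pointer deg 134.2763385525625 159.7315668395309
```

{"op": "send_rows", "data": {
  "steps": [0,0,0,8,0,0,0,14,0,0,-2,14,0,0,-5,14,0,0,-9,14],
  "grip": 0.0
}}

```text
time_s: 7.38
tool_pos: [0.4165, 0.2526, 0.2163]
orientation: [-3.141, -0.001, -2.674]
contact_force: [-0.1, 0.1, 0.6]
finger_gap: 0.504
grip_force: 0.0
```

```bash
python3 s.py; python3 dl.py
python3 - <<'E'
from h import *
c=capture("top"); cw=capture("wrist")
P=cloud(c);z=P[...,2]
m=(z>.13)&(z<.15)&(abs(P[...,0]-.42)<.04)&(abs(P[...,1]-.26)<.04); print(m.sum())
def patch(c,X,w,o):
    u,v=pr(c,X).astype(int); return cv2.resize(c["color"][max(0,v-w):v+w,max(0,u-w):u+w,::-1],(o,o))
cv2.imwrite("pics/w3.png",np.hstack([patch(cw,[.412,.254,.14],60,400),patch(c,[.412,.254,.14],25,400)]))
Q=cloud(cw); z=Q[...,2]
m=(z>.13)&(z<.15)&(abs(Q[...,0]-.412)<.03)&(abs(Q[...,1]-.254)<.03);q=Q[m]
v=np.linalg.eigh(np.cov(q[:,:2].T))[1][:,1]; print("bar",m.sum(),np.degrees(np.arctan2(v[1],v[0])),q.mean(0))
E
```

```text
7.375 [0.416 0.253 0.216] [-179.989   -0.048 -153.211] [-0.081  0.112  0.56 ] [ 0.086 -0.182  0.   ] 0.5041069566528948 [ 0.312 -0.156  1.953 -0.     1.346 -1.726]
58 [0.39905785 0.25483092 0.13613451]
pointer deg 167.043433029567 176.32650940755738
1
bar 646 173.1523476201174 [0.41005738 0.25253705 0.13853826]
```

View pics/w3.png

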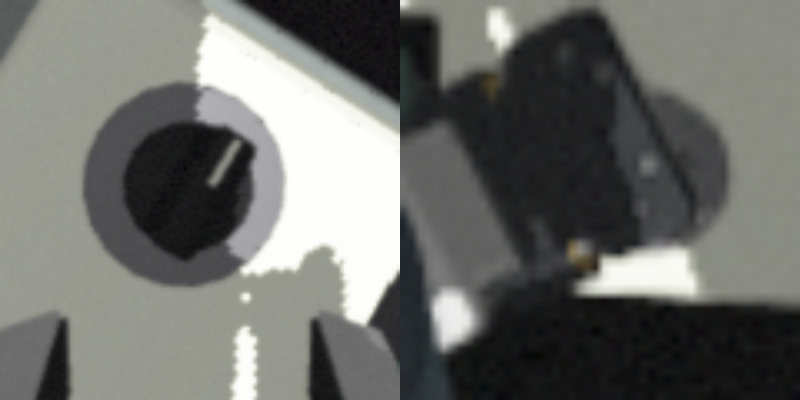

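```bash
python3 plan.py '[[0.4165,0.2526,0.2163,206.8],[0.4465,0.13,0.32,206.8],[0.5733,-0.12,0.28,168]]'
```

```text
[2.85, -12.3, -10.37, 0.0]
[-0.05, -28.03, 4.0, 38.8]
```

{"op": "send_rows", "data": {
  "steps": [0,-0.5,-4,0,0.6,-3,-7,0,1.3,-6,-10,0,2,-9,-10.4,0,2.8,-12.3,-10.4,0]
}}

```text
time_s: 8.15
tool_pos: [0.4477, 0.1295, 0.319]
orientation: [-3.142, -0.0, -2.672]
contact_force: [0.1, -0.8, -0.9]
finger_gap: 0.497
grip_force: 0.0
```

{"op": "send_rows", "data": {
  "steps": [0,-5.8,0,8,0,-11.6,0,17,0,-17.4,1,25,0,-23,2.5,33,0,-28,4,38.8]
}}

```text
time_s: 8.78
tool_pos: [0.575, -0.1209, 0.2775]
orientation: [3.141, -0.002, 2.929]
contact_force: [-0.2, 0.5, -0.1]
finger_gap: 0.502
grip_force: 0.0
```

{"op": "send_rows", "data": {
  "steps": [0,0,0,0,0,0,0,0,0,0,0,0,0,0,0,0,0,0,0,0]
}}

```text
time_s: 9.4
tool_pos: [0.5748, -0.1184, 0.28]
orientation: [-3.141, 0.001, 2.937]
contact_force: [0.4, 0.9, -0.2]
finger_gap: 0.499
grip_force: 0.0
```

```bash
python3 d.py w4 jack saddle handle_end
cat > j.py <<'E'
from h import *
np.set_printoptions(precision=4,suppress=True)
def jack(cam,x0=.573,y0=-.13):
    c=capture(cam); P=cloud(c); z=P[...,2]
    m=(z>.178)&(z<.2)&(abs(P[...,0]-x0)<.05)&(abs(P[...,1]-y0)<.05); Q=P[m]
    if len(Q)>5:
        f=np.median(Q,0); Q=Q[np.hypot(*(Q[:,:2]-f[:2]).T)<.03]; r=cv2.minAreaRect(Q[:,:2].astype(np.float32)); print(cam,"post",m.sum(),r,np.median(Q,0))
    g=c["color"].astype(int)
    for n in("saddle","handle_end"):
        for r in finder.spot_point(n,cam)[:1]: print(n,r["p"],r["point"],bp(c,r["point"]),"at z.019",bp(c,r["point"],z=.019))
    return c,P
if __name__=="__main__":
    import sys
    for k in sys.argv[1:]: jack(k)
E
python3 j.py wrist
```

```text
9.4 [ 0.5748 -0.1184  0.28  ] [-179.9917    0.0502  168.2633] [ 0.4327  0.9149 -0.213 ] [ 0.0527 -0.1837 -0.0284] 0.4992741654475979 [-0.3962  0.0447  1.6445  0.      1.4516 -1.7621]
cam [ 0.4918 -0.1017  0.4584]
jack 0.72 [245.7, 159.5] [ 0.5549 -0.1223  0.1142]
saddle 0.89 [281.4, 161.3] [ 0.568  -0.0813  0.1021]
handle_end 0.93 [136.9, 185.2] [ 0.5501 -0.2356  0.1592]
wrist post 321 ((0.5730233788490295, -0.1298263669013977), (0.01142916176468134, 0.02371184155344963), 77.9813232421875) [ 0.5711 -0.1297  0.189 ]
saddle 0.91 [284.0, 162.0] [ 0.5877 -0.0733  0.0175] at z.019 [ 0.5874 -0.0734  0.019 ]
handle_end 0.74 [135.4, 186.8] [ 0.551  -0.2375  0.16  ] at z.019 [ 0.5789 -0.3016  0.019 ]
```

View pics/w4.png

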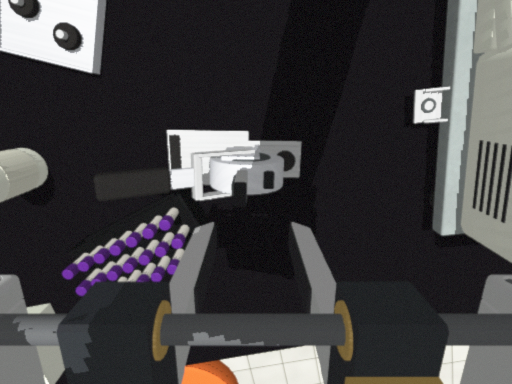

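```bash
python3 plan.py '[[0.5748,-0.1184,0.28,168.2],[0.573,-0.1298,0.153,168]]'
```

```text
[-0.06, -1.15, 12.7, 0.2]
```

{"op": "send_rows", "data": {
  "steps": [0,-1.1,2,0,0,-1.1,6,0,0,-1.1,10,0,0,-1.1,12,0,0,-1.1,12.7,0],
  "force": 45
}}

```text
time_s: 10.38
tool_pos: [0.5718, -0.1298, 0.1508]
orientation: [3.141, -0.002, 2.936]
contact_force: [-0.9, 0.7, 0.5]
finger_gap: 0.501
grip_force: 0.0
```

{"op": "send_rows", "data": {
  "steps": [0,0,0,0,0,0,0,0,0,0,0,0,0,0,0,0,0,0,0,0],
  "grip": 1
}}

```text
time_s: 11.0
tool_pos: [0.5729, -0.1301, 0.1532]
orientation: [-3.141, 0.001, 2.935]
contact_force: [-0.8, -0.6, 3.7]
finger_gap: 0.128
grip_force: 45.0
```

{"op": "send_rows", "data": {
  "steps": [0,0,0,0,0,0,0,0,0,0,-0.3,0,0,0,-0.6,0,0,0,-0.6,0]
}}

```text
time_s: 11.62
tool_pos: [0.5714, -0.129, 0.1565]
orientation: [3.14, -0.003, 2.936]
contact_force: [0.9, 0.1, -9.0]
finger_gap: 0.127
grip_force: 45.0
```

```bash
python3 s.py; python3 j.py top side
```

```text
11.625 [ 0.571 -0.129  0.157] [179.935  -0.2   168.234] [ 0.895  0.123 -8.958] [ 0.192 -0.216 -0.036] 0.12697855286281748 [-0.416  0.148  1.763  0.     1.234 -1.781]
saddle 0.65 [251.0, 186.7] [ 0.5466 -0.0645  0.4964] at z.019 [ 0.5764 -0.0667  0.019 ]
handle_end 0.49 [307.8, 189.7] [ 0.5391 -0.172   0.4843] at z.019 [ 0.5625 -0.2485  0.019 ]
saddle 0.97 [258.5, 209.3] [ 0.5748 -0.065   0.0208] at z.019 [ 0.5747 -0.0658  0.019 ]
```

```bash
python3 plan.py '[[0.573,-0.130,0.159,168.2],[0.5385,0.0175,0.159,174.6]]'
```

```text
[6.39, 13.73, -0.0, -6.4]
```

{"op": "send_rows", "data": {
  "steps": [0.7,1.4,0,-1,2,4.2,0,-2.5,3.5,7.5,0,-4,5.1,11,0,-5.3,6.4,13.7,0,-6.4]
}}

```text
time_s: 12.55
tool_pos: [0.537, 0.0198, 0.1585]
orientation: [3.141, -0.0, 3.05]
contact_force: [1.3, 0.4, -9.5]
finger_gap: 0.125
grip_force: 45.0
```

{"op": "send_rows", "data": {
  "steps": [0,0,0,0,0,0,0,0,0,0,0,0,0,0,0,0,0,0,0,0]
}}

```text
time_s: 13.18
tool_pos: [0.538, 0.017, 0.1584]
orientation: [3.142, -0.0, 3.047]
contact_force: [-0.1, 0.6, -10.1]
finger_gap: 0.124
grip_force: 45.0
```

```bash
python3 s.py
python3 - <<'E'
from h import *
np.set_printoptions(precision=4,suppress=True)
ims=[]
for cam in("top","side","wrist"):
    c=capture(cam); P=cloud(c); z=P[...,2]
    for n in("saddle","lift_point"):
        for r in finder.spot_point(n,cam)[:2]: print(cam,n,round(r["p"],2),r["point"],bp(c,r["point"],win=1),bp(c,r["point"],z=.022 if n=="saddle" else .026))
    u,v=pr(c,[.545,.08,.02]).astype(int); w=60
    ims.append(cv2.resize(c["color"][max(0,v-w):v+w,max(0,u-w):u+w,::-1],(400,400)))
    # saddle dark pad: dark pixels surrounded by toe
    X=np.array([.538+.0056,.0175+.0597])
    print(" pred saddle px",pr(c,[*X,.021]))
    np.savez(cam+"1.npz",**c)
cv2.imwrite("pics/a1.png",np.hstack(ims[:2]))
E
```

```text
13.175 [0.538 0.017 0.158] [179.997  -0.004 174.57 ] [ -0.08    0.565 -10.111] [ 0.241 -0.124  0.027] 0.12394265372085952 [-0.179  0.032  1.884  0.     1.226 -1.655]
top lift_point 0.94 [185.2, 195.3] [0.5342 0.0603 0.4803] [0.5537 0.1419 0.026 ]
 pred saddle px [205.9679 198.0342]
side saddle 0.68 [275.5, 253.7] [0.5427 0.0834 0.0231] [0.5426 0.0831 0.022 ]
side lift_point 0.61 [276.4, 270.5] [0.5601 0.178  0.1984] [0.5474 0.1341 0.026 ]
 pred saddle px [274.8776 251.939 ]
wrist saddle 0.77 [307.1, 181.5] [0.5247 0.0658 0.0871] [0.5433 0.0765 0.022 ]
wrist saddle 0.2 [253.7, 176.5] [0.5124 0.0207 0.1014] [0.5322 0.0193 0.022 ]
wrist lift_point 0.92 [364.1, 180.9] [0.5457 0.135  0.031 ] [0.5472 0.1368 0.026 ]
 pred saddle px [307.577  181.5013]
```

View pics/a1.png

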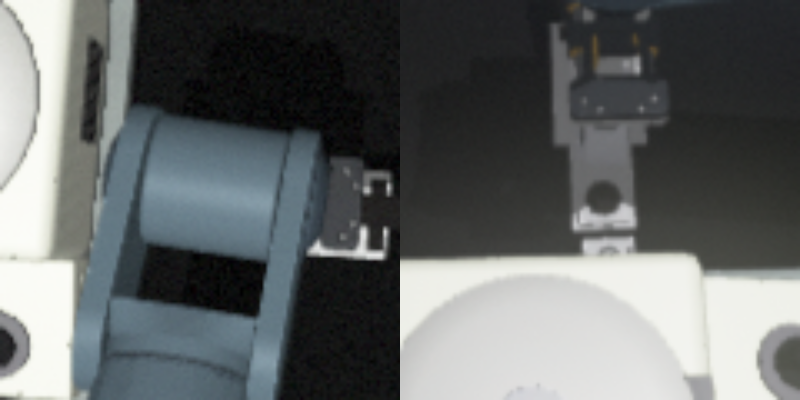

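```bash
python3 - <<'E'
from h import *
np.set_printoptions(precision=4,suppress=True)
for f in("wrist1","w","top0"):
    c=dict(np.load(f+".npz")); P=cloud(c); z=P[...,2]; 
    m=(z>.022)&(z<.037)&(abs(P[...,0]-.549)<.035)&(P[...,1]>.112)&(P[...,1]<.152); Q=P[m]
    print(f,m.sum(),Q.mean(0),cv2.minAreaRect(Q[:,:2].astype(np.float32)),np.percentile(Q,[2,98],axis=0))
    m=(z>.045)&(z<.058)&(P[...,1]<.20)&(P[...,1]>.12)&(abs(P[...,0]-.55)<.22); Q=P[m]; b=np.round(Q[:,0]/.01)
    E=np.array([[Q[b==k,0].mean(),np.percentile(Q[b==k,1],2)] for k in np.unique(b) if (b==k).sum()>4]); g=np.ones(len(E),bool)
    for _ in range(4): q=np.polyfit(E[g,0],E[g,1],1); g=abs(E[:,1]-np.polyval(q,E[:,0]))<.003
    print(q,g.sum(),np.polyval(q,.549))
E
python3 plan.py '[[0.538,0.017,0.158,174.57],[0.543,0.077,0.158,174.57]]'
```

```text
wrist1 1429 [0.5483 0.1339 0.0301] ((0.5536543130874634, 0.13354681432247162), (0.03697800636291504, 0.05779347941279411), 85.3242416381836) [[0.525  0.1159 0.027 ]
 [0.575  0.1516 0.0363]]
[-0.0949  0.2037] 32 0.15158055605755977
w 911 [0.5488 0.1339 0.0301] ((0.5535473227500916, 0.1335820108652115), (0.037032194435596466, 0.057506013661623), 86.55874633789062) [[0.5257 0.1157 0.0275]
 [0.5778 0.1514 0.0362]]
[-0.0942  0.2033] 32 0.1516274486098217
top0 147 [0.5492 0.1345 0.0302] ((0.5541916489601135, 0.13456888496875763), (0.0348757840692997, 0.056179020553827286), 87.73733520507812) [[0.5259 0.117  0.0259]
 [0.5676 0.1517 0.0348]]
[-0.095   0.2063] 39 0.1541954902812814
[0.07, 6.02, -0.0, 0.0]
```

{"op": "send_rows", "data": {
  "steps": [0,0,0.3,0,0,1.2,0.3,0,0,2.6,0.3,0,0.1,4.2,0.3,0,0.1,5.75,0.3,0]
}}

```text
time_s: 14.25
tool_pos: [0.5423, 0.0763, 0.1555]
orientation: [3.141, -0.0, 3.048]
contact_force: [0.5, -0.1, -9.1]
finger_gap: 0.125
grip_force: 45.0
```

{"op": "send_rows", "data": {
  "steps": [0,0,0,0,0,0,0,0,0,0,0.1,0,0,0,0.2,0,0,0,0.25,0]
}}

```text
time_s: 14.88
tool_pos: [0.5425, 0.0745, 0.1533]
orientation: [-3.141, 0.0, 3.047]
contact_force: [-0.6, 0.0, -4.8]
finger_gap: 0.124
grip_force: 45.0
```

```bash
python3 s.py
python3 - <<'E'
from h import *
np.set_printoptions(precision=4,suppress=True)
for cam in("side","wrist"):
    c=capture(cam)
    for n in("saddle","lift_point","handle_end"):
        for r in finder.spot_point(n,cam)[:1]: print(cam,n,round(r["p"],2),r["point"],bp(c,r["point"],win=1),bp(c,r["point"],z=.018 if n=="saddle" else .026))
E
```

```text
14.875 [0.542 0.074 0.153] [-179.994    0.015  174.583] [-0.626  0.018 -4.823] [ 0.059  0.088 -0.15 ] 0.12395115970372594 [-0.071  0.06   1.865 -0.     1.217 -1.547]
side saddle 0.5 [276.6, 273.1] [0.5607 0.185  0.201 ] [0.5473 0.1397 0.018 ]
side lift_point 0.69 [277.6, 272.1] [0.5579 0.1825 0.1996] [0.5446 0.1392 0.026 ]
wrist lift_point 0.94 [314.5, 185.0] [0.5482 0.1387 0.0314] [0.5498 0.1397 0.026 ]
wrist handle_end 0.56 [81.0, 241.2] [ 0.533  -0.0339  0.1591] [ 0.5906 -0.1232  0.026 ]
```

{"op": "send_rows", "data": {
  "steps": [0,0,0,0,0,0,0.1,0,0,0,0.1,0,0,0,0.1,0,0,0,0.1,0]
}}

```text
time_s: 15.9
tool_pos: [0.5427, 0.0746, 0.1533]
orientation: [-3.141, 0.001, 3.048]
contact_force: [-5.2, -1.2, 4.8]
finger_gap: 0.128
grip_force: 45.0
```

```bash
python3 s.py
cat > l.py <<'E'
from h import *
np.set_printoptions(precision=4,suppress=True)
c=capture("wrist"); np.savez("w.npz",**c)
P=cloud(c); z=P[...,2]; 
m=(z>.022)&(z<.037)&(abs(P[...,0]-.549)<.03)&(P[...,1]>.112)&(P[...,1]<.152); Q=P[m]
print("lug",m.sum(),Q.mean(0),np.percentile(Q,[2,98],axis=0))
m=(z>.045)&(z<.058)&(P[...,1]<.20)&(P[...,1]>.12)&(abs(P[...,0]-.55)<.22); Q=P[m]; b=np.round(Q[:,0]/.01)
E=np.array([[Q[b==k,0].mean(),np.percentile(Q[b==k,1],2)] for k in np.unique(b) if (b==k).sum()>4]); g=np.ones(len(E),bool)
for _ in range(4): q=np.polyfit(E[g,0],E[g,1],1); g=abs(E[:,1]-np.polyval(q,E[:,0]))<.003
print("pan",q,g.sum(),np.polyval(q,.549), E[[0,-1],0])
# toe: low points just outside lug
m=(z>.006)&(z<.02)&(abs(P[...,0]-.548)<.05)&(P[...,1]>.05)&(P[...,1]<.13)&(c["color"].astype(int).sum(-1)>150); Q=P[m]; print("toe",m.sum(),cv2.minAreaRect(Q[:,:2].astype(np.float32)) if len(Q) else "",np.percentile(Q,[3,50,97],axis=0) if len(Q) else "")
E
python3 l.py; python3 -c "
import numpy as np,cv2
c=np.load('w.npz');cv2.imwrite('pics/w5.png',cv2.resize(c['color'][100:300,200:450,::-1],(750,600)))"
```

```text
15.9 [0.543 0.075 0.153] [-179.971    0.039  174.624] [-5.182 -1.229  4.815] [-0.36   1.094  0.024] 0.1281170094401274 [-0.07   0.06   1.864 -0.001  1.216 -1.547]
lug 865 [0.5439 0.1388 0.0302] [[0.5248 0.1186 0.028 ]
 [0.5675 0.1515 0.0364]]
pan [-0.0952  0.2041] 27 0.1517992921985133 [0.3914 0.6488]
toe 358 ((0.522689938545227, 0.0902881920337677), (0.0780969113111496, 0.017901288345456123), 74.10186004638672) [[0.5211 0.0621 0.0071]
 [0.5265 0.106  0.0132]
 [0.5374 0.1236 0.0188]]
```

View pics/w5.png

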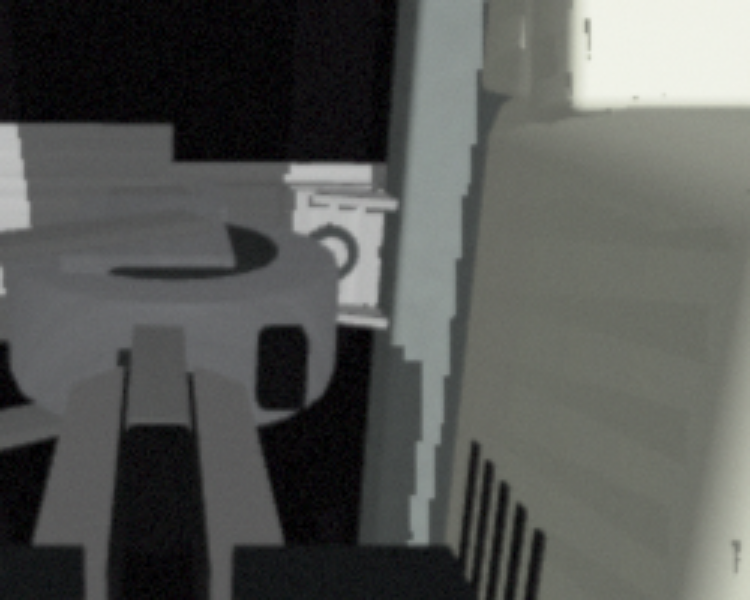

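Run:
```python
from h import *
np.set_printoptions(precision=4,suppress=True)
c=dict(np.load("w.npz"))
for p in((310,154.5),(320,154.5),(300,154),(308,164.3),(322,165.5),(318,205.5),(327,207.5),(316.5,184)):
    print(p,bp(c,p,win=0),bp(c,(p[0],p[1]+2),win=1),bp(c,p,z=.012),bp(c,p,z=.03))
```

```text
(310, 154.5) [0.5215 0.1404 0.0029] [0.5234 0.1399 0.005 ] [0.5198 0.1388 0.012 ] [0.5163 0.1356 0.03  ]
(320, 154.5) [0.5226 0.1514 0.0029] [0.5245 0.1509 0.0047] [0.5208 0.1495 0.012 ] [0.5173 0.1457 0.03  ]
(300, 154) [0.5199 0.1293 0.0033] [0.5218 0.129  0.0046] [0.5182 0.1281 0.012 ] [0.5149 0.1255 0.03  ]
(308, 164.3) [0.5253 0.1324 0.0345] [0.5265 0.1317 0.0378] [0.5303 0.1362 0.012 ] [0.5263 0.1331 0.03  ]
(322, 165.5) [0.526  0.1447 0.0421] [0.5281 0.1447 0.0421] [0.5331 0.1513 0.012 ] [0.5289 0.1474 0.03  ]
(318, 205.5) [0.5677 0.1397 0.0416] [ 0.5862  0.148  -0.001 ] [0.5788 0.1455 0.012 ] [0.572 0.142 0.03 ]
(327, 207.5) [0.5693 0.148  0.0451] [0.5739 0.1493 0.039 ] [0.5822 0.1556 0.012 ] [0.5752 0.1515 0.03  ]
(316.5, 184) [0.548  0.1411 0.0302] [0.5499 0.1408 0.0311] [0.5534 0.1446 0.012 ] [0.548  0.1411 0.03  ]
```

{"op": "send_rows", "data": {
  "steps": [0,0,-0.1,0,0,0,-0.1,0,0,0,-0.1,0,0,0,-2.5,0,0,0,-7,0],
  "grip": 0.2
}}

```text
time_s: 16.58
tool_pos: [0.5411, 0.0749, 0.2207]
orientation: [3.141, -0.004, 3.048]
contact_force: [1.1, 0.5, 0.0]
finger_gap: 0.398
grip_force: 0.0
```

{"op": "send_rows", "data": {
  "steps": [0,0,-4,0,0,-3,-6,0,0,-6,-6,0,0,-9,-6,0,0,-11.7,-6,0],
  "grip": 1,
  "force": 20
}}

```text
time_s: 17.2
tool_pos: [0.5314, -0.0427, 0.2821]
orientation: [3.142, 0.001, 3.047]
contact_force: [-0.7, -0.5, 0.2]
finger_gap: 0.006
grip_force: 0.0
```

```bash
python3 s.py; python3 l.py
python3 - <<'E'
from j import *
jack("wrist",.543,.075)
for r in finder.spot_point("lift_point","wrist")[:1]: print(r)
E
```

```text
17.2 [ 0.531 -0.043  0.282] [179.997   0.049 174.607] [-0.721 -0.487  0.16 ] [ 0.049 -0.117  0.045] 0.005732488095711512 [-0.293 -0.088  1.771  0.     1.458 -1.77 ]
lug 183 [0.5315 0.1348 0.0297] [[0.524  0.1182 0.0276]
 [0.5406 0.1512 0.0365]]
pan [-0.094   0.2034] 39 0.1518616911643096 [0.3631 0.7368]
toe 112 ((0.5172383189201355, 0.0891728326678276), (0.08074556291103363, 0.0208805613219738), 76.48793029785156) [[0.5031 0.062  0.0061]
 [0.5247 0.1119 0.012 ]
 [0.5335 0.1256 0.0173]]
wrist post 411 ((0.5420796871185303, 0.07393018901348114), (0.011942311190068722, 0.023649152368307114), 83.30561828613281) [0.5408 0.0722 0.1888]
saddle 0.96 [374.5, 157.0] [0.526  0.1023 0.104 ] at z.019 [0.5448 0.1356 0.019 ]
handle_end 0.73 [264.1, 185.4] [ 0.5329 -0.0333  0.1589] at z.019 [ 0.5727 -0.0315  0.019 ]
{'point': [377.9, 163.1], 'p': 0.66}
```

{"op": "send_rows", "data": {
  "steps": [0,0.2,5.5,0,0,0.2,10.5,0,0,-0.2,13.5,0,0,-0.8,16.5,0,0,-1.3,19.2,0]
}}

```text
time_s: 18.08
tool_pos: [0.5306, -0.0535, 0.0896]
orientation: [3.141, 0.001, 3.049]
contact_force: [0.5, 2.5, 3.3]
finger_gap: 0.004
grip_force: 1.6
```

{"op": "send_rows", "data": {
  "steps": [0,0,0.2,0,0,0,0.4,0,0,0,0.4,0,0,0,0.4,0,0,0,0.4,0]
}}

```text
time_s: 18.7
tool_pos: [0.5305, -0.0546, 0.0866]
orientation: [-3.142, 0.001, 3.048]
contact_force: [0.5, 1.9, 2.6]
finger_gap: 0.005
grip_force: 1.2
```

```bash
python3 s.py
python3 - <<'E'
from j import *
jack("wrist",.543,.075)
E
```

```text
18.7 [ 0.531 -0.055  0.087] [-180.       0.065  174.613] [0.547 1.943 2.597] [ 0.363 -0.144 -0.012] 0.004666912659463616 [-0.316  0.116  1.94   0.     1.084 -1.792]
wrist post 21 ((0.504546046257019, 0.02582647278904915), (0.0016819242155179381, 0.0015184974763542414), 79.21438598632812) [0.5043 0.0256 0.1851]
handle_end 0.87 [250.4, 233.3] [ 0.5215 -0.0552  0.1014] at z.019 [ 0.5595 -0.0593  0.019 ]
```

Not at the stop yet; keep pressing gently.

{"op": "send_rows", "data": {
  "steps": [0,0,0.2,0,0,0,0.3,0,0,0,0.3,0,0,0,0.3,0,0,0,0.3,0]
}}

```text
time_s: 19.48
tool_pos: [0.5309, -0.0547, 0.084]
orientation: [3.141, 0.001, 3.047]
contact_force: [-0.4, 4.2, 8.2]
finger_gap: 0.004
grip_force: 3.7
```

```bash
python3 s.py
```

```text
19.475 [ 0.531 -0.055  0.084] [179.988   0.084 174.608] [-0.377  4.154  8.155] [ 0.62  -0.037 -0.01 ] 0.004042577057258602 [-0.315  0.121  1.94   0.001  1.079 -1.792]
```

{"op": "send_rows", "data": {
  "steps": [0,0.6,-3,0,0,1.2,-6,0,0,1.5,-9,0,0,1.5,-9,0,0,1.5,-9,0]
}}

```text
time_s: 20.1
tool_pos: [0.5306, -0.0398, 0.1713]
orientation: [-3.142, -0.002, 3.047]
contact_force: [-0.5, -0.3, -0.3]
finger_gap: 0.004
grip_force: 0.0
```

{"op": "send_rows", "data": {
  "steps": [0,-0.3,2.5,0,0,-0.7,5,0,0,-1.3,7.5,0,0,-1.5,8.4,0,0,-1.5,8.5,0]
}}

```text
time_s: 20.72
tool_pos: [0.5301, -0.0534, 0.0882]
orientation: [3.138, -0.002, 3.047]
contact_force: [-2.6, 6.7, 13.0]
finger_gap: 0.003
grip_force: 6.0
```

{"op": "send_rows", "data": {
  "steps": [0,0,0,0,0,0,0,0,0,0,0,0,0,0,0.1,0,0,0,0.1,0]
}}

```text
time_s: 21.35
tool_pos: [0.5304, -0.0534, 0.0881]
orientation: [3.139, -0.001, 3.047]
contact_force: [-3.0, 7.0, 14.7]
finger_gap: 0.005
grip_force: 6.4
```

```bash
python3 s.py; python3 l.py
```

```text
21.35 [ 0.53  -0.053  0.088] [179.838  -0.035 174.598] [-2.977  7.025 14.674] [ 1.472  0.394 -0.008] 0.004543191012501005 [-0.315  0.114  1.938  0.003  1.09  -1.792]
lug 814 [0.5327 0.1329 0.0302] [[0.5244 0.1142 0.023 ]
 [0.5444 0.1517 0.0355]]Traceback (most recent call last):
  File "l.py", line 9, in <module>
    for _ in range(4): q=np.polyfit(E[g,0],E[g,1],1); g=abs(E[:,1]-np.polyval(q,E[:,0]))<.003
                                    ~^^^^^
IndexError: too many indices for array: array is 1-dimensional, but 2 were indexed
```

{"op": "send_rows", "data": {
  "steps": [0,0,-3,0,0,0.6,-6,0,0,1.4,-9.1,0,0,1.4,-9.1,0,0,1.4,-9.1,0]
}}

```text
time_s: 22.02
tool_pos: [0.5302, -0.0408, 0.1759]
orientation: [3.141, -0.003, 3.047]
contact_force: [-0.8, -0.6, 0.0]
finger_gap: -0.001
grip_force: 0.2
```

```bash
python3 s.py
python3 - <<'E'
from j import *
c,P=jack("wrist",.543,.075)
z=P[...,2]
m=(z>.022)&(z<.04)&(abs(P[...,0]-.549)<.03)&(P[...,1]>.112)&(P[...,1]<.152); print("lug",np.median(P[m],0))
E
```

```text
22.025 [ 0.53  -0.041  0.176] [179.99   -0.186 174.607] [-0.849 -0.593  0.036] [ 0.008 -0.181 -0.06 ] -0.0012071532624065412 [-0.29  -0.001  1.883 -0.     1.262 -1.766]
wrist post 1109 ((0.5422686338424683, 0.07371409982442856), (0.012754799798130989, 0.024257250130176544), 85.07914733886719) [0.5404 0.0712 0.1885]
saddle 0.66 [407.6, 181.4] [0.5212 0.0879 0.1167] at z.019 [0.5518 0.1377 0.019 ]
handle_end 0.94 [261.3, 233.8] [ 0.5211 -0.0349  0.1935] at z.019 [ 0.6017 -0.0366  0.019 ]
lug [0.5319 0.1323 0.0306]
```

{"op": "send_rows", "data": {
  "steps": [0,-0.9,2.5,0,0,-1.4,5,0,0,-1.4,7.5,0,0,-1.4,8.4,0,0,-1.4,8.6,0]
}}

```text
time_s: 22.8
tool_pos: [0.5308, -0.0561, 0.0932]
orientation: [-3.139, 0.0, 3.048]
contact_force: [-3.5, -3.7, 13.4]
finger_gap: 0.002
grip_force: 6.6
```

{"op": "send_rows", "data": {
  "steps": [0,0,0,0,0,0,0,0,0,0,0,0,0,0,0,0,0,0,0,0]
}}

```text
time_s: 23.42
tool_pos: [0.5309, -0.0561, 0.0937]
orientation: [-3.139, 0.001, 3.048]
contact_force: [-2.9, -3.4, 11.1]
finger_gap: 0.005
grip_force: 5.4
```

```bash
python3 s.py
cat > k.py <<'E'
from h import *
np.set_printoptions(precision=4,suppress=True)
o=np.load("top0.npz"); P0=cloud(dict(o))
for cam in("side","top"):
    c=capture(cam); P=cloud(c); z=P[...,2]; P0=cloud(dict(np.load(cam+"0.npz")))
    # tilt: rise of housing top / lid as function of machine y
    d=lambda P:P[(P[...,2]>.19)&(P[...,2]<.23)&(P[...,0]>.5)&(P[...,1]>.15)]
    for nm,Q in(("before",P0),("now",P)):
        m=(Q[...,0]>.5)&(Q[...,0]<.75)&(Q[...,1]>.17)&(Q[...,1]<.42)&(Q[...,2]>.192)&(Q[...,2]<.214)
        q=Q[m]; g=np.ones(len(q),bool)
        for _ in range(6):
            A=np.c_[q[:,0]-.62,q[:,1]-.3,np.ones(len(q))]; s=np.linalg.lstsq(A[g],q[g,2],rcond=None)[0]; g=abs(A@s-q[:,2])<.003
        print(cam,nm,g.sum(),"slopes",s, "foot rise from slope (250 mm):",-s[1]*.25)
E
python3 k.py
```

```text
23.425 [ 0.531 -0.056  0.094] [-179.849    0.066  174.634] [-2.942 -3.428 11.139] [-0.738  0.515  0.002] 0.004629669802028582 [-0.317  0.107  1.935 -0.003  1.098 -1.793]
side before 2965 slopes [0.0002 0.0007 0.2012] foot rise from slope (250 mm): -0.00017449502102212522
side now 2881 slopes [-0.0021 -0.0197  0.204 ] foot rise from slope (250 mm): 0.004916358102196011
top before 2037 slopes [-0.001   0.0007  0.2016] foot rise from slope (250 mm): -0.0001803486866991666
top now 1992 slopes [-0.0017 -0.0189  0.2044] foot rise from slope (250 mm): 0.004712627136675897
```

{"op": "send_rows", "data": {
  "steps": [0,0,-3,0,0,0.6,-6,0,0,1.4,-9.3,0,0,1.4,-9.3,0,0,1.4,-9.3,0]
}}

```text
time_s: 24.15
tool_pos: [0.5305, -0.0405, 0.1833]
orientation: [3.141, -0.003, 3.048]
contact_force: [-0.9, -0.5, 0.2]
finger_gap: 0.007
grip_force: 0.0
```

{"op": "send_rows", "data": {
  "steps": [0,-0.9,2.5,0,0,-1.3,5,0,0,-1.3,7.5,0,0,-1.3,8.5,0,0,-1.3,8.8,0]
}}

```text
time_s: 24.78
tool_pos: [0.5304, -0.0549, 0.0977]
orientation: [-3.14, -0.001, 3.048]
contact_force: [-4.3, -3.4, 15.6]
finger_gap: 0.002
grip_force: 8.0
```

{"op": "send_rows", "data": {
  "steps": [0,0,0,0,0,0,0,0,0,0,0,0,0,0,0,0,0,0,0,0]
}}

```text
time_s: 25.4
tool_pos: [0.5305, -0.0549, 0.0983]
orientation: [-3.139, 0.0, 3.048]
contact_force: [-4.4, -4.6, 12.9]
finger_gap: 0.004
grip_force: 6.4
```

```bash
python3 s.py; python3 k.py
```

```text
25.4 [ 0.531 -0.055  0.098] [-179.879    0.001  174.63 ] [-4.417 -4.592 12.887] [-0.723  0.674  0.03 ] 0.0038368835898921544 [-0.315  0.1    1.933 -0.002  1.108 -1.791]
side before 2965 slopes [0.0002 0.0007 0.2012] foot rise from slope (250 mm): -0.00017449502102212522
side now 2755 slopes [-0.0036 -0.0361  0.2064] foot rise from slope (250 mm): 0.009032968498264099
top before 2037 slopes [-0.001   0.0007  0.2016] foot rise from slope (250 mm): -0.0001803486866991666
top now 1951 slopes [-0.003  -0.0344  0.2067] foot rise from slope (250 mm): 0.008597336088762265
```

{"op": "send_rows", "data": {
  "steps": [0,0,0.1,0,0,0,0.1,0,0,0,0.1,0,0,0,0.1,0,0,0,0.1,0]
}}

```text
time_s: 26.12
tool_pos: [0.5307, -0.0549, 0.0978]
orientation: [-3.139, 0.0, 3.048]
contact_force: [-5.2, -2.7, 14.6]
finger_gap: 0.005
grip_force: 7.4
```

```bash
python3 s.py; python3 k.py | grep now
python3 - <<'E'
from h import *
np.set_printoptions(precision=4,suppress=True)
c=capture("top"); 
for n in("tube_rack","disinfectant","feet_tray","handle_end","speed_dial_grip"):
    for r in finder.spot_point(n,"top")[:1]: print(n,r["p"],r["point"],bp(c,r["point"]))
c=capture("side");cv2.imwrite("pics/end.png",cv2.resize(c["color"][:,:,::-1],(800,600)))
E
```

```text
26.125 [ 0.531 -0.055  0.098] [-179.877    0.008  174.634] [-5.172 -2.713 14.602] [-0.66   0.828 -0.063] 0.0053269620181052935 [-0.315  0.101  1.933 -0.002  1.107 -1.791]
side now 2722 slopes [-0.0032 -0.0359  0.2064] foot rise from slope (250 mm): 0.008973758014814509
top now 1955 slopes [-0.0044 -0.0346  0.2068] foot rise from slope (250 mm): 0.008654633126868018
tube_rack 0.88 [323.1, 154.9] [ 0.6616 -0.2845  0.1002]
disinfectant 0.92 [371.0, 201.1] [ 0.5202 -0.4307  0.0774]
feet_tray 0.68 [341.0, 255.1] [ 0.3497 -0.3515  0.0033]
speed_dial_grip 0.62 [134.1, 243.6] [0.4167 0.2646 0.1464]
```

View pics/end.png

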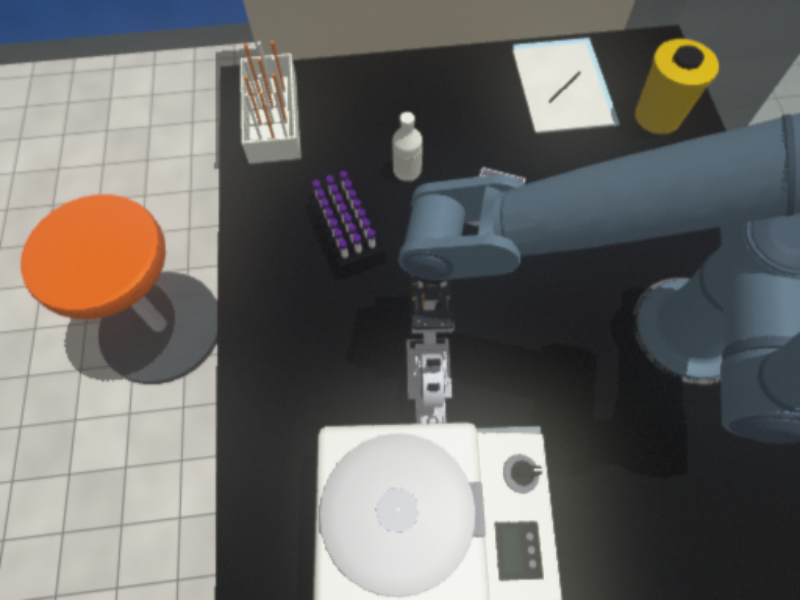

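{"op": "send_rows", "data": {
  "steps": [0,0,0.1,0,0,0,0.1,0,0,0,0.1,0,0,0,0.1,0,0,0,0.1,0]
}}

```text
time_s: 27.2
tool_pos: [0.5308, -0.0549, 0.0972]
orientation: [-3.139, 0.0, 3.048]
contact_force: [-5.7, -3.0, 16.8]
finger_gap: 0.004
grip_force: 8.5
```

```bash
python3 s.py; python3 k.py | grep now; python3 s.py
```

```text
27.2 [ 0.531 -0.055  0.097] [-179.879    0.022  174.636] [-5.675 -3.034 16.76 ] [-0.592  0.955 -0.006] 0.004070109982691833 [-0.315  0.102  1.934 -0.002  1.106 -1.791]
side now 2752 slopes [-0.0031 -0.0368  0.2063] foot rise from slope (250 mm): 0.009200181832213127
top now 1913 slopes [-0.0046 -0.0332  0.2068] foot rise from slope (250 mm): 0.00828932279839898
27.3 [ 0.531 -0.055  0.097] [-179.879    0.026  174.636] [-5.606 -3.85  16.571] [-0.576  0.955  0.055] 0.0031445366772787807 [-0.315  0.102  1.933 -0.002  1.106 -1.791]
```

```bash
python3 -c "
from rig import arm
print(arm.sign_off())"
```

```text
the job is handed in; nothing more can be done
None
```

The job is handed in at about 27 s: the dial is off against its anticlockwise stop, the jack stands square with its saddle about 2 mm or less from the lug centre, the near feet hang about 9 mm clear (camera estimate from the machine's tilt), and the arm is holding the handle fully down with about 17 N.

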